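Close and latch the sloping airbrush case

ROBOT

A 6-joint arm with a two-finger parallel gripper is mounted at the origin on the work surface. World frame = base frame: x ahead of the robot, y to its left, z up, the work surface at z = 0. Lengths are in m, angles in rad, forces in N, time in s.
With the tool pointing down it reaches from about 0.425 to 0.95 m from the base axis. Payload 3.5 kg.
Tool frame: the origin (TCP) lies midway between the tips of the shut fingers; the grasp point (between the pads) lies 19 mm behind it (ctrl.pinch_z is the distance from the TCP to the grasp point, in m); z points along the fingers, y is the line along which they close (so a half turn about z gives the same grasp; the last joint's range is limited). The gripper opens to 85 mm and grips with 20 to 120 N. Pads are 22 mm wide; open, the fingers measure 114 mm over their backs; the gripper's body (76 mm by 85 mm) begins 54 mm behind the grasp point. The pads swing forward as they close: fully open they stand 13 mm farther back than shut.
Start: joints at [1.12, 0.286, 1.577, -0, 1.279, -0.15], TCP at [0.2, 0.645, 0.231] pointing down, gripper open.
Joint ranges: [-2.77, 2.77], [-0.9, 2.22], [0.21, 2.48], [-1.53, 4.67], [0.24, 2.81], [-2.84, 2.84]. Speed limits (rad/s): [2.79, 2.79, 3.14, 3.14, 3.14, 3.14].

INTERFACE

Orientations are given as a unit quaternion [x, y, z, w].
In Python, from plant import get_state, viewer, sign_off, ctrl gives the robot as it stands. The module is installed in compiled form; this text tells all that it offers.
- The arm moves only by the shell command python3 -m handwheel 'ROWS' [FORCE]. ROWS is JSON, a list that holds one entry, the list of rows, each a list of 5 numbers: the finger opening in m, from 0 to 0.0854, then the shift along the tool's x, y, z in m, then the turn about the tool's z in degrees. In form: [[[claw, x, y, z, spin], ...]]. A call has 1 to 12 rows; each row shifts and turns the commanded pose from where the row before left it, along the tool's axes as they then stand; what a row does not reach is not made up. A row lasts 1/12 s, in which the tool goes at most 41.7 mm and 7.16 degrees, less where a joint would pass 70% of its speed; a pose out of reach is approached as far as the arm can. A call is refused whole if a number of a shift passes 0.0417 or a number of a turn 7.16, either way. A call with a gripper value outside its range is refused whole. The fingers move at their own pace and stop on an object; FORCE is the grip in N (left out, the last holds). Time passes only in rows, so rows that do not move let the fingers close. It gives the time, the measured TCP pose, the force, the opening and the grip force at its end, in the units of the state.
- get_state(): the state, without advancing time (a new reading comes with each control period).
- viewer.read_camera(name): name is "side" or "top"; returns the picture (420x560x3 uint8, blue, green, red); there is no depth.
- viewer.camera_params(name): a dict with "fov_y" (degrees; the focal length in pixels is half the picture's height over the tangent of half this angle, whatever the lens; pixels are square), "cx", "cy" (the principal point, pixels), "xyz" and "attitude" of the camera in the world. Camera axes: x right, y up, looking along -z (the intrinsics and any distortion apply to the point x, -y, -z); pixel columns grow to the right and rows downward; lengths in m; the calibration is good to about 2 mm. A picture is of the moment at which its call begins. camera_params takes no time and is no camera call.
- sign_off(): hands the job in; it is judged then, once.
Trained networks look in the newest picture that a camera, given by its name, has taken for a name from the list of things; names that differ only in an ending like _2 or _b are one class to them, and where a whole thing is asked for, a point or a joint stands for the part that bears it (a point fixed in the world has none). Each returns a list of dicts, best first, with "confidence" (0 to 1); they miss things now and then, are a little off and sometimes report something else, mostly with a low value. They report only what shows in the picture. A call takes as long as a camera call.
- viewer.look_for(camera, name): "extent" ([left, top, width, height] as shares, 0 to 1, of the picture: columns of its width, rows of its height, round what is visible of it).
- viewer.outline_of(camera, name): "mask" (420x560 bool, what is visible of it) and "extent" ([left, top, width, height] as shares, 0 to 1, of the picture: columns of its width, rows of its height, round what is visible of it).
- viewer.pinpoint(camera, name): "xy" ([column, row] as shares, 0 to 1, of the picture: columns of its width, rows of its height: a listed point, or the origin of a listed thing).
The state is a dict: "time": time; "qpos": joint angles; "dq": joint speeds; "joint_efforts": joint torques, N m; "eef_pos": TCP position; "tcp_rot": TCP orientation; "contact_force": force on the tool from outside, world axes, zero at the start; "wrist_torque": the same for the moment, N m; "opening": opening from 0.0 (shut) to 1.0 (fully open); "finger_force": force on a finger pad.
Only numpy, scipy, OpenCV 4.12 (cv2) and the standard library are available. Lean on these libraries where they do the work, as an engineer would, in place of code of your own. Each camera call takes 0.05 s, during which the arm holds its last target. There are 200 camera calls.

TASK

Close up the airbrush case on its sloping stand: first push its raised lid fully down, then take the latch's spring-loaded loop by its rubber tab, draw it over and hook its crossbar behind the keeper on the lid while the lever is still up, and last press the lever down past centre until it lies home against the case and stays there. Leave the spray can and the paint jar where they stand.

Things in the scene. Friction and masses are not known exactly. Their poses are not given: they have to be found in the camera images.
- case: Grey case on a fixed sloping stand, 240 mm wide, 300 mm up the slope. Its flat top slopes 35 deg, rising along +x of this frame (away from the robot at yaw 0). Lower part of the top: fixed deck with the draw latch; upper part: aluminium lid hinged at the top edge. Origin on the table under the middle of the latch. It cannot move.
- bow (a point): Middle of a level tubular carrying bow (26 mm thick rubber sleeve here, 16 mm tube beside) that spans the case along y above the lid, 293 mm above the table, its posts 150 mm to either side. It leaves no room for a gripper held vertically over the lid and keeper: there, tilt the tool square to the slope.
- lever_pivot (a point): Point on the latch lever's axis, middle of the width, 20 mm out of the deck's face. Its frame is that of the slope: x up the slope, y along the width (lever axis), z square out of the slope. 'Up-slope' and 'out' below are measured from here in this frame. With the lid shut, the lid spans 40 to 190 mm up-slope and its face is at -8 mm out.
- lid (a joint): Lid angle, rad: 0 shut (hard stop); grows as it opens about its upper edge (190 mm up-slope, -20 mm out). Starts 0.15 to 0.32. Stiff hinge, stays where it is left; 2 to 3 N on its face closes it.
- lid_pad (a point): A bare spot on the lid's outer face, middle of the width, good for pushing; 75 mm from the lid's hinge. With the lid shut it is 115 mm up-slope, -8 mm out. Turns with the lid.
- keeper (a point): Keeper on the lid: steel block 36 mm wide, 12 mm thick, 20 mm tall, with a 5 mm thick nose on top that overhangs 5 mm up-slope. This point is on the lid's face, 5 mm up-slope of the block's back, just under the nose's edge: where the crossbar comes to lie. Axes as lever_pivot when shut, turning with the lid. Lid shut: 80 mm up-slope, -8 mm out.
- lever (a joint): Lever angle v, rad. The lever points 1.222 + v from up-slope, turning by way of straight out (v 0.35) to down-slope. Starts 0.89 to 1.19 (half up); 2.06 = home on its stop. Light friction holds it; pulling the loop towards the lid draws it back up. Hooked, it takes 3 to 6 N at its end, passes centre near 1.8, then holds itself.
- lever_tip (a point): Middle of the lever's free end, 100 mm from the pivot; x points outward along the lever. The lever is a steel bar 26 mm wide, 7 mm thick, with an end piece 22 mm long, 34 mm wide, 10 mm thick.
- bail (a joint): Angle b of the loop on the lever, rad: 0 = resting on its stop, pointing 1.047 back from the lever's direction (towards the lid); grows as it swings to the keeper (2.5 at most). Loose hinge that falls by its own weight. Its axis, along y, is 30 mm from the pivot, 0.122 rad further round than the lever's direction. Starts at 0.
- loop (a joint): Spring stretch of the loop, m: 0 relaxed (up to 7 N of pull), about 0.006 when latched, 0.014 at most.
- crossbar (a point): Middle of the loop's crossbar: 10 mm round steel bar, 78 mm long along y, on two arms 34 mm either side, 103 mm from the loop's hinge. x points away from that hinge. As the lever stands at the start, the loop falls short of the keeper: pull it past the nose so that the lever follows up to about v = 0.4, then lower the bar behind the keeper.
- tab (a point): Centre of the black rubber tab on the crossbar, 32 mm from the bar's axis: 10 mm thick in y, 22 wide, 46 long, leaning 60 deg from the arms on the loop's outer side: along (0.5, 0, 0.866) in this frame (x away from the loop's hinge). Pinch it across its 10 mm; pulling the lever up takes 5 to 8 N, so grip with 30 N; it turns between the fingers as the loop swings.
- can_mid (a point): Spray can, 66 mm across, 170 mm tall, a bystander beside the case; its centre, half-way up.
- jar_mid (a point): Squat paint jar, 68 mm across, 75 mm tall, a bystander beside the case; its centre, half-way up.

How it is judged:
By the outcome, as a careful person would: the job done as asked, in the order asked, and still so for the second after the job is handed in, with the robot touching nothing.
It also fails if it takes over 59 s, if anything falls off the work surface, if the arm or the gripper's body presses on something with over 40 N, if the wrist force passes 120 N, or if a joint passes its speed limit or range.

## Working session

There is one attempt and no reset: what is moved stays moved. The work goes in short steps, Python scripts to look and compute and a shell command to move; the robot and the scene stay as the last step left them, time stands still between calls to the robot, and variables do not carry over. Pictures are saved under pics/ and viewed, at most 10 in all, crops included, and the job is handed in when it is done.

```bash
mkdir -p pics; ls; cat > h.py <<'E'
import numpy as np, cv2, json
from scipy.spatial.transform import Rotation as R
from plant import get_state, viewer, ctrl
def snap(cam,fn=None):
    im=viewer.read_camera(cam)
    if fn: cv2.imwrite('pics/'+fn,im)
    return im
def cam(c):
    p=viewer.camera_params(c); f=210/np.tan(np.radians(p['fov_y'])/2)
    return p,f
def ray(c,uv):
    p,f=cam(c); u,v=uv
    d=np.array([(u-p['cx'])/f,-(v-p['cy'])/f,-1.]); d=R.from_quat(p['attitude']).apply(d)
    return np.array(p['xyz']),d/np.linalg.norm(d)
def proj(c,X):
    p,f=cam(c); q=R.from_quat(p['attitude']).inv().apply(np.asarray(X)-p['xyz'])
    return np.array([p['cx']+f*q[...,0]/-q[...,2],p['cy']-f*q[...,1]/-q[...,2]]).T
def pin(c,n):
    r=viewer.pinpoint(c,n)
    return [(np.round(np.array(a['xy'])*[560,420],1),round(a['confidence'],2)) for a in r]
def tri(rays):
    A=sum(np.eye(3)-np.outer(d,d) for o,d in rays); b=sum((np.eye(3)-np.outer(d,d))@o for o,d in rays)
    X=np.linalg.solve(A,b); return X,[np.linalg.norm(np.cross(X-o,d)) for o,d in rays]
E
python3 - <<'E'
from h import *
for c in('side','top'): print(viewer.camera_params(c)); snap(c,c+'0.png')
for n in ['case','bow','lever_pivot','lid_pad','keeper','lever_tip','crossbar','tab','can_mid','jar_mid']:
    P={c:pin(c,n) for c in('side','top')}; print(n,P)
    if P['side'] and P['top']: print('   ',tri([ray(c,P[c][0][0]) for c in P]))
print(get_state())
E
```

```text
pics
{'fov_y': 43.79161961804982, 'cx': 284.4753699030186, 'cy': 207.35780934045926, 'xyz': array([-0.11509741, -0.65153817,  0.70488593]), 'attitude': array([ 0.47086314, -0.20698698, -0.33707443,  0.78855889])}
{'fov_y': 53.72033310198384, 'cx': 274.35802137360935, 'cy': 207.73882948174634, 'xyz': array([0.53464237, 0.01955781, 1.17832106]), 'attitude': array([-0.02783908,  0.03049751,  0.71496766, -0.69793705])}
case {'side': [(array([254.5, 275.9]), 0.58)], 'top': [(array([252. , 233.4]), 0.91)]}
    (array([ 0.56201465,  0.07813702, -0.00601843]), [np.float64(0.001847432261618148), np.float64(0.0018474322616181672)])
bow {'side': [(array([277.3, 151.4]), 0.79)], 'top': [(array([252.6, 203.6]), 0.94)]}
    (array([0.6191069 , 0.06065172, 0.29187071]), [np.float64(0.0016365726284229096), np.float64(0.0016365726284230523)])
lever_pivot {'side': [(array([239. , 235.1]), 0.95), (array([191.1, 215.3]), 0.51)], 'top': [(array([249.8, 251.8]), 0.76)]}
    (array([0.51460413, 0.07637555, 0.12565977]), [np.float64(0.004172706801286312), np.float64(0.004172706801286128)])
lid_pad {'side': 
[... 1553 characters left out ...]
)])
{'time': 1.1, 'qpos': array([ 1.11999319e+00,  2.86305053e-01,  1.57667690e+00,  3.44645895e-05,
        1.27859453e+00, -1.50022983e-01]), 'dq': array([ 0.00095849, -0.00181706, -0.00010176, -0.00071854, -0.0025251 ,
        0.00079008]), 'joint_efforts': array([ 7.34082550e-05, -4.05976975e+01, -2.92939299e+01, -1.71545948e-04,
        4.70914529e-04, -3.13149528e-06]), 'eef_pos': array([0.19995709, 0.64470155, 0.23133402]), 'tcp_rot': array([ 1.49828725e-01,  9.88711967e-01,  1.26043762e-05, -1.33708944e-05]), 'contact_force': array([ 0.87354263, -0.15868326,  0.7327682 ]), 'wrist_torque': array([0.02912142, 0.00498292, 0.02847887]), 'finger_force': 0.0, 'opening': 0.9999586716598429}
```

View pics/side0.png

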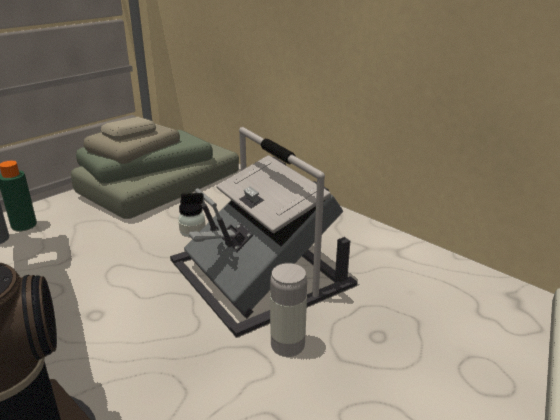

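View pics/top0.png

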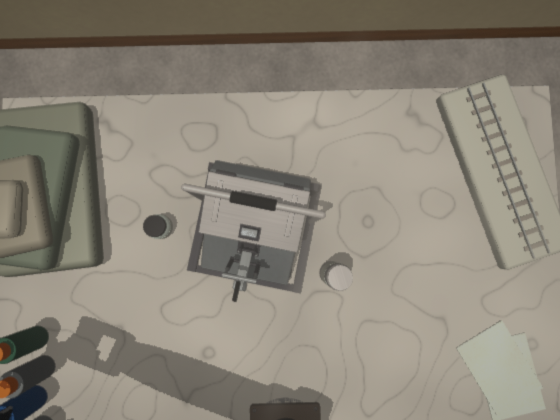

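```bash
cat > fit.py <<'E'
from h import *
from scipy.optimize import least_squares
c35,s35=np.cos(np.radians(35)),np.sin(np.radians(35))
def s2w(p,u,o,y=0):   # slope coords (up, out) -> world; p=[x,y,z,yaw]
    l=np.array([u*c35-o*s35,y,u*s35+o*c35]); return np.array(p[:3])+R.from_euler('z',p[3]).apply(l)
def w2s(p,X):
    l=R.from_euler('z',-p[3]).apply(np.asarray(X)-np.array(p[:3])); return np.array([l[0]*c35+l[2]*s35,-l[0]*s35+l[2]*c35,l[1]])
def latch(v,b=0,st=0):
    a=1.222+v; h=.03*np.array([np.cos(a+.122),np.sin(a+.122)]); g=a-1.047-b
    d=np.array([np.cos(g),np.sin(g)]); cb=h+(.103+st)*d
    t=cb+.032*np.array([np.cos(g+np.pi/3),np.sin(g+np.pi/3)])
    return dict(lever_tip=.1*np.array([np.cos(a),np.sin(a)]),crossbar=cb,tab=t,g=g)
def lidpt(L,u,o):  # shut coords turned by lid angle (opening = rising out)
    q=np.array([u-.19,o+.02]); c,s=np.cos(-L),np.sin(-L)
    return np.array([.19+c*q[0]-s*q[1],-.02+s*q[0]+c*q[1]])
def pts(x):
    p=x[:4]; l=latch(x[5],x[7]); d={k:s2w(p,*l[k]) for k in('lever_tip','crossbar','tab')}
    d['lever_pivot']=np.array(p[:3]); d['keeper']=s2w(p,*lidpt(x[4],.08,-.008)); d['lid_pad']=s2w(p,*lidpt(x[4],.115,-.008))
    b=np.array(p[:3])+R.from_euler('z',p[3]).apply([x[6],0,0]); b[2]=.293; d['bow']=b
    return d
def observe(n=2,names=('lever_tip','crossbar','tab','lever_pivot','keeper','lid_pad','bow')):
    O=[]
    for _ in range(n):
        for c in('side','top'):
            viewer.read_camera(c)
            for k in names:
                r=pin(c,k)
                if r and r[0][1]>.4: O.append((c,k,r[0][0],r[0][1]))
    return O
def fit(O,x0,free):
    free=list(free)
    def full(z): x=np.array(x0,float); x[free]=z; return x
    def res(z):
        d=pts(full(z)); return np.concatenate([(proj(c,d[k])-uv)*w for c,k,uv,w in O])
    s=least_squares(res,np.array(x0,float)[free],loss='soft_l1',f_scale=2,x_scale=[.01]*len(free))
    return full(s.x),res(s.x).reshape(-1,2)
E
python3 - <<'E'
from fit import *
O=observe(2)
x,r=fit(O,[.515,.08,.125,-.2,.25,1.04,.105,0],range(7))
print(np.round(x,4)); 
for o,e in zip(O,r): print(o[:2],o[3],np.round(e,1))
json.dump(list(x),open('x.json','w'))
print({k:np.round(v,3) for k,v in pts(x).items()})
from plant import get_state
print(R.from_quat(get_state()['tcp_rot']).as_matrix().round(3),get_state()['time'])
print([a for a in dir(ctrl) if a[0]!='_'])
E
```

```text
[ 0.5138  0.0848  0.1283 -0.2167  0.348   1.0796  0.1107  0.    ]
('side', 'lever_tip') 0.63 [ 0.8 -1.6]
('side', 'crossbar') 0.85 [-0.9  0.6]
('side', 'tab') 0.76 [2.2 1.1]
('side', 'lever_pivot') 0.67 [-2.   0.8]
('side', 'keeper') 0.95 [ 0.2 -0.2]
('side', 'lid_pad') 0.69 [ 1.7 -0.5]
('side', 'bow') 0.65 [-0.9 -3.5]
('top', 'lever_tip') 0.59 [ 2.3 -0.2]
('top', 'crossbar') 0.49 [0.8 1.4]
('top', 'tab') 0.84 [-0.7 -0.8]
('top', 'lever_pivot') 0.82 [-1.6  1.9]
('top', 'keeper') 0.64 [ 2.3 -1.5]
('top', 'lid_pad') 0.88 [1.1 0.8]
('top', 'bow') 0.82 [1.  0.4]
('side', 'lever_tip') 0.62 [-0.8 -2. ]
('side', 'crossbar') 0.77 [-2.1  0.1]
('side', 'tab') 0.96 [1.2 0.6]
('side', 'lever_pivot') 0.74 [ 0.1 -0.5]
('side', 'keeper') 0.74 [-2.1  0.7]
('side', 'lid_pad') 0.7 [-0.7 -0.7]
('side', 'bow') 0.68 [ 1.6 -0.5]
('top', 'lever_tip') 0.81 [-0.2  0.1]
('top', 'crossbar') 0.61 [0.  1.7]
('top', 'tab') 0.56 [ 0.7 -1.7]
('top', 'lever_pivot') 0.77 [-2.  -0.2]
('top', 'keeper') 0.87 [ 0.3 -2.4]
('top', 'lid_pad') 0.73 [-0.1  0. ]
('top', 'bow') 0.79 [-0.9  0.3]
{'lever_tip': array([0.419, 0.106, 0.151]), 'crossbar': array([0.455, 0.098, 0.23 ]), 'tab': array([0.425, 0.104, 0.237]), 'lever_pivot': array([0.514, 0.085, 0.128]), 'keeper': array([0.57 , 0.072, 0.204]), 'lid_pad': array([0.603, 0.065, 0.213]), 'bow': array([0.622, 0.061, 0.293])}
[[-0.955  0.296 -0.   ]
 [ 0.296  0.955 -0.   ]
 [ 0.    -0.    -1.   ]] 2.7
['Unreachable', 'pinch_z']
```

```bash
python3 -m handwheel '[[[0.0,0,0,-0.04,-4.8],[0.0,0,0,-0.04,0],[0.0,0,0,-0.04,0],[0.0,0,0,-0.04,0],[0.0,0,0,-0.04,0],[0.0,0,0,-0.04,0],[0.0,-0.026,-0.031,0,0],[0.0,-0.026,-0.031,0,0],[0.0,-0.026,-0.031,0,0],[0.0,-0.026,-0.031,0,0],[0.0,-0.026,-0.031,0,0],[0.0,-0.026,-0.031,0,0]]]'; python3 -m handwheel '[[[0.0,-0.026,-0.031,0,0],[0.0,-0.026,-0.031,0,0],[0.0,-0.026,-0.031,0,0],[0.0,-0.026,-0.031,0,0],[0.0,-0.026,-0.031,0,0],[0.0,-0.026,-0.031,0,0],[0.0,-0.026,-0.031,0,0],[0.0,-0.026,-0.031,0,0],[0.0,-0.026,-0.031,0,0],[0.0,-0.026,-0.031,0,0],[0.0,-0.026,-0.031,0,0],[0.0,-0.026,-0.031,0,0]]]'; python3 -c "
from h import *
s=get_state();print(s['time'],s['qpos'].round(3),s['eef_pos'].round(4));print(R.from_quat(s['tcp_rot']).as_matrix().round(3))"
```

```text
time: 3.7
eef_pos: [0.3125, 0.4277, 0.4715]
tcp_rot: [0.108, 0.994, 0.0, 0.0]
contact_force: [1.5, -0.2, 0.4]
opening: 0.0
finger_force: 0.0
time: 4.7
eef_pos: [0.5372, -0.003, 0.4716]
tcp_rot: [0.108, 0.994, 0.0, 0.0]
contact_force: [-0.5, 2.1, -0.7]
opening: 0.002
finger_force: 0.0
4.7 [-0.195 -0.099  1.565  0.     1.676 -1.548] [ 0.5372 -0.003   0.4716]
[[-0.976  0.216  0.001]
 [ 0.216  0.976 -0.   ]
 [-0.001  0.    -1.   ]]
```

```bash
python3 -m handwheel '[[[0.0,-0.03,-0.011,0,0],[0.0,-0.04,0,0,0],[0.0,-0.04,0,0,0],[0.0,-0.04,0,0,0],[0.0,-0.04,0,0,0],[0.0,-0.04,0,0,0],[0.0,-0.04,0,0,0],[0.0,-0.04,0,0,0],[0.0,-0.04,0,0,0]]]';  python3 -c "
from h import *
s=get_state();print(s['time'],s['qpos'].round(3),s['eef_pos'].round(4));print(R.from_quat(s['tcp_rot']).as_matrix().round(3))"; python3 -m handwheel '[[[0.0,-0.04,0,0,0],[0.0,-0.04,0,0,0],[0.0,-0.04,0,0,0],[0.0,-0.04,0,0,0]]]';  python3 -c "
from h import *
s=get_state();print(s['time'],s['qpos'].round(3),s['eef_pos'].round(4));print(R.from_quat(s['tcp_rot']).as_matrix().round(3))"
```

```text
time: 5.45
eef_pos: [0.8659, -0.0852, 0.4705]
tcp_rot: [0.108, 0.994, 0.0, -0.001]
contact_force: [0.7, -0.6, 1.4]
opening: 0.0
finger_force: 0.0
5.45 [-0.214  0.8    0.432 -0.     1.911 -1.568] [ 0.8659 -0.0852  0.4705]
[[-0.976  0.216 -0.001]
 [ 0.216  0.976  0.   ]
 [ 0.001 -0.    -1.   ]]
time: 5.78
eef_pos: [0.9239, -0.1079, 0.4219]
tcp_rot: [0.108, 0.994, 0.0, 0.026]
contact_force: [-0.2, -0.8, 0.8]
opening: 0.002
finger_force: 0.0
5.7833 [-0.227  0.989  0.214  0.007  1.887 -1.578] [ 0.9239 -0.1079  0.4219]
[[-0.975  0.215  0.052]
 [ 0.215  0.977 -0.005]
 [-0.052  0.007 -0.999]]
```

```bash
python3 -m handwheel '[[[0.0,-0.041,0,-0.03,0],[0.0,-0.041,0,-0.03,0],[0.0,-0.041,0,-0.03,0],[0.0,-0.041,0,-0.03,0],[0.0,-0.041,0,-0.03,0],[0.0,-0.041,0,-0.03,0]]]';  python3 -c "
from h import *
s=get_state();print(s['time'],s['qpos'].round(3),s['eef_pos'].round(4));print(R.from_quat(s['tcp_rot']).as_matrix().round(3))"
```

```text
time: 6.28
eef_pos: [0.9163, -0.1248, 0.5042]
tcp_rot: [0.108, 0.989, -0.002, 0.097]
contact_force: [0.7, -0.7, -0.4]
opening: 0.004
finger_force: 0.0
6.2833 [-0.251  0.903  0.21   0.025  1.835 -1.596] [ 0.9163 -0.1248  0.5042]
[[-0.958  0.214  0.192]
 [ 0.213  0.977 -0.024]
 [-0.192  0.018 -0.981]]
```

```bash
python3 -m handwheel '[[[0.0,-0.041,-0.01,-0.03,0],[0.0,-0.041,-0.01,-0.03,0],[0.0,-0.041,-0.01,-0.03,0],[0.0,-0.041,-0.01,-0.03,0],[0.0,-0.041,-0.01,-0.03,0],[0.0,-0.041,-0.01,-0.03,0],[0.0,-0.041,-0.01,-0.03,0],[0.0,-0.041,-0.01,-0.03,0]]]';  python3 -c "
from h import *
s=get_state();print(s['time'],s['qpos'].round(3),s['eef_pos'].round(4));print(R.from_quat(s['tcp_rot']).as_matrix().round(3))"
```

```text
time: 6.95
eef_pos: [0.8827, -0.1964, 0.6054]
tcp_rot: [0.107, 0.978, -0.007, 0.177]
contact_force: [1.1, 0.5, 1.0]
opening: -0.0
finger_force: 0.0
6.95 [-0.35   0.796  0.211  0.071  1.785 -1.675] [ 0.8827 -0.1964  0.6054]
[[-0.914  0.213  0.345]
 [ 0.207  0.977 -0.052]
 [-0.348  0.024 -0.937]]
```

```bash
python3 -m handwheel '[[[0.0,-0.041,0,-0.02,0],[0.0,-0.041,0,-0.02,0],[0.0,-0.041,0,-0.02,0],[0.0,-0.041,0,-0.02,0],[0.0,-0.041,0,-0.02,0],[0.0,-0.041,0,-0.02,0],[0.0,-0.041,0,-0.02,0],[0.0,-0.041,0,-0.02,0],[0.0,-0.041,0,-0.02,0],[0.0,-0.041,0,-0.02,0]]]';  python3 -c "
from h import *
s=get_state();print(s['time'],s['qpos'].round(3),s['eef_pos'].round(4));print(R.from_quat(s['tcp_rot']).as_matrix().round(3))"
```

```text
time: 7.78
eef_pos: [0.8667, -0.1959, 0.7105]
tcp_rot: [0.106, 0.953, -0.019, 0.285]
contact_force: [0.1, 0.2, 0.6]
opening: -0.0
finger_force: 0.0
7.7833 [-0.365  0.693  0.211  0.104  1.667 -1.675] [ 0.8667 -0.1959  0.7105]
[[-0.815  0.212  0.539]
 [ 0.191  0.977 -0.096]
 [-0.547  0.025 -0.837]]
```

```bash
cat > go.py <<'E'
from fit import *
def x_(): return json.load(open('x.json'))
def to(u,o,y=0,verbose=1):
    s=get_state(); p=x_(); Rm=R.from_quat(s['tcp_rot']); T=s['eef_pos']
    d=Rm.inv().apply(s2w(p,u,o,y)-T)
    print('t',round(s['time'],2),'tcp slope(up,out,y) mm',(1e3*w2s(p,T)).round(1),'-> tool shift mm',(1e3*d).round(1),'norm',round(1e3*np.linalg.norm(d),1))
    return d
def ang():
    p=x_(); s=get_state(); C=R.from_euler('z',p[3])*R.from_euler('y',-35,degrees=True)
    M=(C.inv()*R.from_quat(s['tcp_rot'])).as_matrix(); print('tool axes in slope frame\n',M.round(3),'F slope',C.inv().apply(s['contact_force']).round(1),'open',round(s['opening']*85.4,1),'ff',round(s['finger_force'],1),'q',s['qpos'].round(2))
E
python3 -c "
from go import *
ang(); to(.118,.16); to(.118,.06); to(.118,.0)"
```

```text
tool axes in slope frame
 [[-0.999  0.011 -0.032]
 [ 0.011  1.     0.022]
 [ 0.033  0.022 -0.999]] F slope [0.3 0.2 0.4] open -0.0 ff 0.0 q [-0.37  0.69  0.21  0.1   1.67 -1.67]
t 7.78 tcp slope(up,out,y) mm [ 665.7  244.6 -198.2] -> tool shift mm [546.7 190.  106.7] norm 588.5
t 7.78 tcp slope(up,out,y) mm [ 665.7  244.6 -198.2] -> tool shift mm [543.5 187.8 206.6] norm 611.0
t 7.78 tcp slope(up,out,y) mm [ 665.7  244.6 -198.2] -> tool shift mm [541.5 186.5 266.6] norm 631.7
```

```bash
python3 -m handwheel '[[[0.0,0.034,0.012,0.004,0],[0.0,0.034,0.012,0.004,0],[0.0,0.034,0.012,0.004,0],[0.0,0.034,0.012,0.004,0],[0.0,0.034,0.012,0.004,0],[0.0,0.034,0.012,0.004,0],[0.0,0.034,0.012,0.004,0],[0.0,0.034,0.012,0.004,0],[0.0,0.034,0.012,0.004,0],[0.0,0.034,0.012,0.004,0],[0.0,0.034,0.012,0.004,0],[0.0,0.034,0.012,0.004,0]]]';  python3 -c "
from go import *
ang(); to(.118,.12); to(.118,.04)"
```

```text
time: 8.78
eef_pos: [0.61, 0.0039, 0.4708]
tcp_rot: [0.106, 0.953, -0.018, 0.285]
contact_force: [0.5, 0.2, 0.4]
opening: -0.0
finger_force: 0.0
tool axes in slope frame
 [[-0.999  0.012 -0.033]
 [ 0.012  1.     0.023]
 [ 0.033  0.023 -0.999]] F slope [0.6 0.3 0.1] open -0.0 ff 0.0 q [-0.16 -0.24  1.76 -0.01  1.04 -1.5 ]
t 8.78 tcp slope(up,out,y) mm [287.7 216.7 -58.4] -> tool shift mm [167.1  54.  103.4] norm 203.8
t 8.78 tcp slope(up,out,y) mm [287.7 216.7 -58.4] -> tool shift mm [164.5  52.2 183.4] norm 251.8
```

```bash
python3 -m handwheel '[[[0.0,0.033,0.0106,0.004,0],[0.0,0.033,0.0106,0.004,0],[0.0,0.033,0.0106,0.004,0],[0.0,0.033,0.0106,0.004,0],[0.0,0.033,0.0106,0.004,0],[0.0,0,0,0.035,0],[0.0,0,0,0.035,0],[0.0,0,0,0.035,0],[0.0,0,0,0.035,0],[0.0,0,0,0.015,0],[0.0,0,0,0,0]]]';  python3 -c "
from go import *
ang(); to(.115,-.008)"
```

```text
time: 9.7
eef_pos: [0.5809, 0.0694, 0.2311]
tcp_rot: [0.106, 0.954, -0.019, 0.28]
contact_force: [-1.2, 0.4, -0.6]
opening: -0.001
finger_force: 0.0
tool axes in slope frame
 [[-0.999  0.012 -0.042]
 [ 0.011  1.     0.021]
 [ 0.042  0.021 -0.999]] F slope [-1.4  0.2  0.2] open -0.1 ff 0.0 q [-0.02 -0.17  2.13 -0.15  0.62 -1.27]
t 9.7 tcp slope(up,out,y) mm [115.4  44.8  -0.7] -> tool shift mm [-1.8 -0.4 52.7] norm 52.8
```

```bash
python3 -m handwheel '[[[0.0,0,0,0.008,0],[0.0,0,0,0.008,0],[0.0,0,0,0.008,0],[0.0,0,0,0.008,0],[0.0,0,0,0.008,0],[0.0,0,0,0.006,0],[0.0,0,0,0,0]]]';  python3 -c "
from go import *
ang(); to(.115,-.008)"; python3 -m handwheel '[[[0.0,0,0,0.003,0],[0.0,0,0,0.003,0],[0.0,0,0,0,0]]]';  python3 -c "
from go import *
ang(); to(.115,-.008)"
```

```text
time: 10.28
eef_pos: [0.6065, 0.0654, 0.1956]
tcp_rot: [0.106, 0.953, -0.018, 0.283]
contact_force: [-0.0, 0.0, -0.2]
opening: -0.002
finger_force: 0.0
tool axes in slope frame
 [[-0.999  0.012 -0.037]
 [ 0.011  1.     0.022]
 [ 0.037  0.022 -0.999]] F slope [-0.1  0.  -0.1] open -0.1 ff 0.0 q [-0.03 -0.07  2.11 -0.16  0.54 -1.26]
t 10.28 tcp slope(up,out,y) mm [116.2   0.7   1. ] -> tool shift mm [ 0.9 -1.2  8.8] norm 8.9
time: 10.53
eef_pos: [0.61, 0.0649, 0.1917]
tcp_rot: [0.106, 0.953, -0.018, 0.284]
contact_force: [-0.5, -0.2, -0.9]
opening: -0.003
finger_force: 0.0
tool axes in slope frame
 [[-0.999  0.012 -0.035]
 [ 0.011  1.     0.023]
 [ 0.035  0.022 -0.999]] F slope [-0.9 -0.3 -0.4] open -0.2 ff 0.0 q [-0.03 -0.06  2.11 -0.16  0.53 -1.26]
t 10.53 tcp slope(up,out,y) mm [116.8  -4.4   1.3] -> tool shift mm [ 1.7 -1.4  3.7] norm 4.3
```

```bash
for i in 1 2; do python3 -m handwheel '[[[0.0,0,0,0.002,0],[0.0,0,0,0.002,0],[0.0,0,0,0,0]]]' | grep -E 'time|contact';  python3 -c "
from go import *
ang(); to(.115,-.008)" | grep -E 'F slope|^t '; done
```

```text
time: 10.78
contact_force: [0.2, 0.7, 0.5]
 [ 0.035  0.022 -0.999]] F slope [0.3 0.7 0.4] open 0.0 ff 0.0 q [-0.03 -0.05  2.1  -0.16  0.52 -1.26]
t 10.78 tcp slope(up,out,y) mm [116.8  -8.3   1.3] -> tool shift mm [ 1.8 -1.4 -0.2] norm 2.2
time: 11.03
contact_force: [-24.8, 1.4, 19.8]
 [ 0.039  0.021 -0.999]] F slope [-8.7 -4.  30.3] open -0.2 ff 15.7 q [-0.03 -0.04  2.1  -0.16  0.52 -1.26]
t 11.03 tcp slope(up,out,y) mm [117.1  -9.    1.5] -> tool shift mm [ 2.1 -1.5 -0.9] norm 2.7
```

```bash
python3 -c "
from go import *
O=observe(1,('keeper','lid_pad','lever_tip','crossbar','tab'))
for L in (None,):
  x,r=fit(O,x_(),[4,5]); print(x.round(3)); print([(o[:2],e.round(1)) for o,e in zip(O,r)])
im=snap('side'); cv2.imwrite('pics/s1.png',cv2.resize(im[130:310,150:370],None,fx=3,fy=3))"
```

```text
[ 0.514  0.085  0.128 -0.217  0.044  1.072  0.111  0.   ]
[(('side', 'keeper'), array([-1. ,  1.4])), (('side', 'lid_pad'), array([ 1.1, -1. ])), (('side', 'lever_tip'), array([-0.7, 13.2])), (('side', 'crossbar'), array([ 0.2, -1.2])), (('side', 'tab'), array([1.7, 0.8])), (('top', 'keeper'), array([0.8, 1. ])), (('top', 'tab'), array([-1.3, -0.5]))]
```

View pics/s1.png

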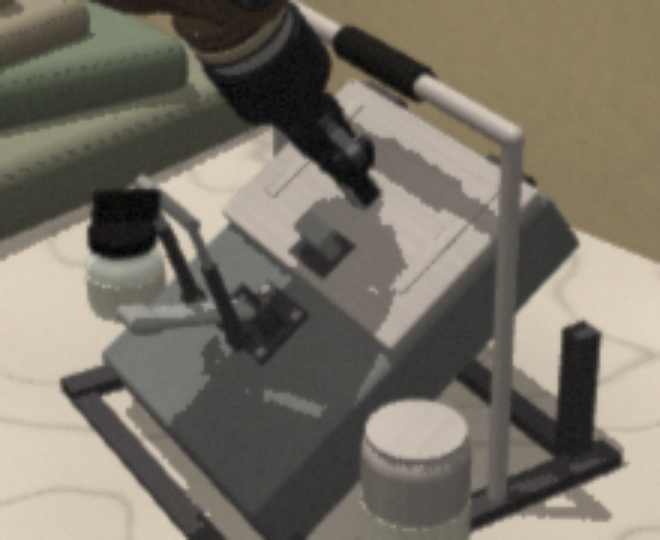

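```bash
cat >> go.py <<'E'
def gp(v,b,r=.038):
    l=latch(v,b); g=l['g']; return l['crossbar'],l['crossbar']+r*np.array([np.cos(g+np.pi/3),np.sin(g+np.pi/3)])
def forbar(u,o,v0=.6):   # relaxed loop: lever angle and b with bar at (u,o)
    f=lambda z: latch(*z)['crossbar']-[u,o]
    s=least_squares(f,[v0,1.5]); return s.x, gp(*s.x)[1], np.linalg.norm(s.fun)
def pinchpt():
    s=get_state(); Rm=R.from_quat(s['tcp_rot']); return w2s(x_(),s['eef_pos']-ctrl.pinch_z*Rm.as_matrix()[:,2])
def top(u,o,y=0):
    s=get_state(); Rm=R.from_quat(s['tcp_rot']); P=s['eef_pos']-ctrl.pinch_z*Rm.as_matrix()[:,2]
    d=Rm.inv().apply(s2w(x_(),u,o,y)-P); print('t',round(s['time'],2),'pinch slope',(1e3*w2s(x_(),P)).round(1),'shift mm',(1e3*d).round(1))
E
python3 -c "
from go import *
x=x_(); x[4]=0; x[5]=1.073; json.dump(x,open('x.json','w'))
print(ctrl.pinch_z, latch(1.073,0), gp(1.073,0))
for b in [(40,85),(70,40),(88,30),(94,25),(94,10),(93,-2),(84,-3),(80,-3)]: z,g,e=forbar(b[0]/1e3,b[1]/1e3); print(b,z.round(3),(g*1e3).round(1),e.round(5))
top(*gp(1.073,0)[1])"
python3 -m handwheel '[[[0.03,0,0,-0.03,0],[0.03,0,0,-0.04,0],[0.03,0,0,-0.04,0],[0.03,0,0,-0.04,0],[0.03,0,0,-0.04,0],[0.03,0.035,0,0,0],[0.03,0.035,0,0,0],[0.03,0,0,0,0]]]' 30 ; python3 -c "
from go import *
ang(); top(*gp(1.073,0)[1])"
```

```text
0.0187 {'lever_tip': array([-0.06625392,  0.07490273]), 'crossbar': array([0.01021054, 0.11756518]), 'tab': array([-0.01099544,  0.14152986]), 'g': 1.248} (array([0.01021054, 0.11756518]), array([-0.01497157,  0.14602324]))
(40, 85) [1.515 0.851] [ 28.2 121.1] 0.0
(70, 40) [3.162 2.598] [61.9 77.1] 0.0
(88, 30) [3.505 3.061] [84.4 67.8] 0.0
(94, 25) [3.586 3.206] [92.8 63. ] 0.0
(94, 10) [0.469 0.831] [118.8  38.8] 0.0
(93, -2) [0.396 0.882] [121.2  23.5] 0.0
(84, -3) [0.743 1.204] [111.5  23.2] 0.0
(80, -3) [0.947 1.372] [106.6  24.2] 0.0
t 11.68 pinch slope [117.8   9.7   1.1] shift mm [ 137.8    0.3 -131.2]
time: 12.35
eef_pos: [0.4491, 0.0965, 0.2991]
tcp_rot: [0.105, 0.954, -0.019, 0.278]
contact_force: [0.3, 0.5, -2.9]
opening: 0.351
finger_force: 0.0
tool axes in slope frame
 [[-0.999  0.01  -0.045]
 [ 0.009  1.     0.022]
 [ 0.046  0.021 -0.999]] F slope [-1.5  0.6 -2.5] open 30.0 ff 0.0 q [ 0.06 -0.57  2.29 -0.16  0.88 -1.22]
t 12.35 pinch slope [ 45.  196.3  -2.9] shift mm [57.7  1.3 53. ]
```

```bash
python3 -m handwheel '[[[0.03,0.02,0,0,0],[0.03,0.02,0,0,0],[0.03,0.018,0.001,0.0,0],[0.03,0,0,0.01,0],[0.03,0,0,0,0]]]' 30 ; python3 -c "
from go import *
ang(); top(*gp(1.073,0)[1])"
```

```text
time: 12.77
eef_pos: [0.4128, 0.1068, 0.265]
tcp_rot: [0.105, 0.953, -0.018, 0.283]
contact_force: [-0.4, -0.5, -0.1]
opening: 0.35
finger_force: 0.0
tool axes in slope frame
 [[-0.999  0.011 -0.036]
 [ 0.01   1.     0.023]
 [ 0.037  0.022 -0.999]] F slope [-0.3 -0.6  0.1] open 29.8 ff 0.0 q [ 0.1  -0.65  2.4  -0.2   0.85 -1.16]
t 12.77 pinch slope [ -5.6 190.   -0.6] shift mm [ 7.8 -0.4 44.3]
```

```bash
python3 -m handwheel '[[[0.03,0.004,0,0.012,0],[0.03,0.004,0,0.012,0],[0.03,0,0,0.012,0],[0.03,0,0,0.008,0],[0.03,0,0,0,0]]]' 30 ; python3 -c "
from go import *
ang(); top(*gp(1.073,0)[1])
O=observe(1,('lever_tip','crossbar','tab')); x,r=fit(O,x_(),[5]); print(x[5]); print([(o[:2],o[3],e.round(1)) for o,e in zip(O,r)])
a=cv2.resize(snap('side')[130:280,140:300],None,fx=2.5,fy=2.5); b=cv2.resize(snap('top')[190:340,170:330],None,fx=2.5,fy=2.5); cv2.imwrite('pics/g1.png',np.hstack([a,b]))"
```

```text
time: 13.18
eef_pos: [0.4306, 0.1037, 0.2242]
tcp_rot: [0.106, 0.953, -0.019, 0.282]
contact_force: [0.1, -0.0, -0.2]
opening: 0.351
finger_force: 0.0
tool axes in slope frame
 [[-0.999  0.012 -0.037]
 [ 0.011  1.     0.022]
 [ 0.037  0.021 -0.999]] F slope [ 0.  -0.  -0.2] open 29.9 ff 0.0 q [ 0.09 -0.56  2.42 -0.21  0.74 -1.14]
t 13.18 pinch slope [-1.420e+01  1.462e+02  1.000e-01] shift mm [ 0.8 -0.2  0.2]
1.1133395638917152
[(('side', 'lever_tip'), 0.65, array([-0.8, -1.5])), (('side', 'crossbar'), 0.65, array([-0.1,  0.8])), (('side', 'tab'), 0.77, array([0.9, 1.5])), (('top', 'lever_tip'), 0.77, array([1.5, 2.2])), (('top', 'crossbar'), 0.71, array([0.6, 0.7])), (('top', 'tab'), 0.64, array([-0.2, -1.8]))]
```

View pics/g1.png

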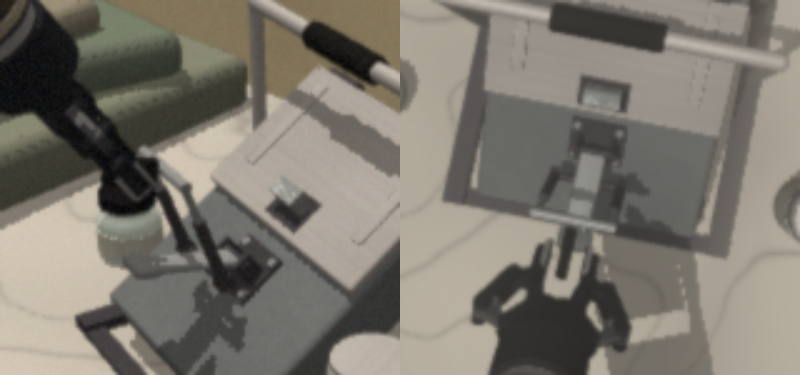

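```bash
python3 -m handwheel '[[[0.0,0,0,0,0],[0.0,0,0,0,0],[0.0,0,0,0,0],[0.0,0,0,0,0],[0.0,0,0,0,0],[0.0,0,0,0,0]]]' 30 ; python3 -c "
from go import *
ang(); print(pinchpt())
r=.038
for v,b in [(1.09,0),(1.09,.3),(1.05,.55),(.95,.75),(.8,.85)]+[]: c,g=gp(v,b); print(v,b,(c*1e3).round(1),(g*1e3).round(1))
for b,v0 in [((60,70),.9),((78,45),.6),((88,33),.6),((95,26),.5),((95,12),.4),((93,-2),.4),((84,-3),.7),((80,-3),.9)]: z,g,e=forbar(b[0]/1e3,b[1]/1e3,v0); print(b,z.round(3),(g*1e3).round(1),e.round(5))
"
```

```text
time: 14.18
eef_pos: [0.4304, 0.1042, 0.2256]
tcp_rot: [0.106, 0.953, -0.018, 0.284]
contact_force: [-0.3, 2.3, 1.8]
opening: 0.112
finger_force: 32.9
tool axes in slope frame
 [[-0.999  0.012 -0.035]
 [ 0.011  1.     0.023]
 [ 0.035  0.023 -0.999]] F slope [0.4 2.2 1.9] open 9.5 ff 32.9 q [ 0.09 -0.56  2.42 -0.21  0.74 -1.14]
[-0.01364514  0.14745383  0.00061446]
1.09 0 [  8.2 117.7] [-17.5 145.7]
1.09 0.3 [ 35.9 104.2] [ 19.6 138.5]
1.05 0.55 [58.4 84.8] [ 52.7 122.3]
0.95 0.75 [76.  60.2] [81.6 97.8]
0.8 0.85 [85.9 38. ] [100.7  73.1]
(60, 70) [4.01  3.035] [ 37.7 100.8] 0.0
(78, 45) [1.051 0.984] [88.6 81.5] 0.0
(88, 33) [0.742 0.85 ] [104.8  67.1] 0.0
(95, 26) [0.495 0.699] [114.9  58.4] 0.0
(95, 12) [0.447 0.79 ] [119.3  41.3] 0.0
(93, -2) [0.396 0.882] [121.2  23.5] 0.0
(84, -3) [0.743 1.204] [111.5  23.2] 0.0
(80, -3) [0.947 1.372] [106.6  24.2] 0.0
```

```bash
python3 -m handwheel '[[[0.0,-0.0113,0,0.0027,0],[0.0,-0.0113,0,0.0027,0],[0.0,-0.0113,0,0.0027,0],[0.0,-0.0112,0,0.005,0],[0.0,-0.0112,0,0.005,0],[0.0,-0.0112,0,0.005,0],[0.0,-0.0097,0,0.0073,0],[0.0,-0.0097,0,0.0073,0],[0.0,-0.0097,0,0.0073,0],[0.0,-0.0073,0,0.008,0],[0.0,-0.0073,0,0.008,0],[0.0,-0.0073,0,0.008,0]]]' 30 ; python3 -c "
from go import *
ang(); top(.115,.0585)
O=observe(1,('lever_tip','crossbar','tab','keeper')); x,r=fit(O,np.r_[x_()[:5],.8,x_()[6],.85],[5,7]); print(x[[5,7]],(1e3*gp(x[5],x[7])[0]).round(1)); print([(o[:2],o[3],e.round(1)) for o,e in zip(O,r)])"
```

```text
time: 15.18
eef_pos: [0.5607, 0.0751, 0.2264]
tcp_rot: [0.106, 0.955, -0.019, 0.277]
contact_force: [-5.0, 4.3, -4.9]
opening: 0.112
finger_force: 35.9
tool axes in slope frame
 [[-0.999  0.012 -0.049]
 [ 0.011  1.     0.02 ]
 [ 0.049  0.02  -0.999]] F slope [-7.5  3.1 -0.6] open 9.6 ff 35.9 q [-0.01 -0.21  2.17 -0.16  0.63 -1.25]
t 15.18 pinch slope [96.4 71.6  0.2] shift mm [-19.2  -0.2  12.1]
[1.18108143 1.15080673] [76.4 38.3]
[(('side', 'lever_tip'), 0.87, array([-0.7, -0.1])), (('side', 'crossbar'), 0.82, array([ 0.7, -0.7])), (('side', 'tab'), 0.76, array([3. , 0.9])), (('side', 'keeper'), 0.82, array([-0.3,  1.1])), (('top', 'crossbar'), 0.6, array([0.1, 1. ])), (('top', 'tab'), 0.72, array([0.2, 3.4])), (('top', 'keeper'), 0.74, array([ 1.4, -0.1]))]
```

```bash
python3 -m handwheel '[[[0.0,-0.005,0,0.001,0],[0.0,-0.005,0,0.002,0],[0.0,-0.005,0,0.003,0],[0.0,-0.005,0,0.003,0],[0.0,0,0,0,0]]]' 35 ; python3 -c "
from go import *
ang(); top(.115,.0585)
O=observe(1,('lever_tip','crossbar','tab','keeper')); x,r=fit(O,np.r_[x_()[:5],.8,x_()[6],.85],[5,7]); print(x[[5,7]],(1e3*gp(x[5],x[7])[0]).round(1)); print([(o[:2],o[3],e.round(1)) for o,e in zip(O,r)])"
```

```text
time: 16.1
eef_pos: [0.5843, 0.0701, 0.2343]
tcp_rot: [0.106, 0.953, -0.019, 0.282]
contact_force: [-3.7, 3.0, -2.5]
opening: 0.113
finger_force: 37.0
tool axes in slope frame
 [[-0.999  0.011 -0.038]
 [ 0.01   1.     0.022]
 [ 0.039  0.021 -0.999]] F slope [-4.9  2.1  0.4] open 9.6 ff 37.0 q [-0.02 -0.17  2.12 -0.15  0.63 -1.27]
t 16.1 pinch slope [120.5  64.2   0.4] shift mm [ 5.2 -0.6  5.9]
[0.62498517 0.69706601] [90.8 38.2]
[(('side', 'lever_tip'), 0.8, array([-0.9, -0.8])), (('side', 'crossbar'), 0.84, array([-3., -1.])), (('side', 'tab'), 0.89, array([1. , 1.6])), (('side', 'keeper'), 0.8, array([ 1.9, -0.2])), (('top', 'tab'), 0.55, array([-0.8, -0.2])), (('top', 'keeper'), 0.63, array([1.4, 0.2]))]
```

```bash
python3 -m handwheel '[[[0.0,-0.002,0,0.007,0],[0.0,-0.001,0,0.007,0],[0.0,-0.001,0,0.007,0],[0.0,0,0,0,0]]]' 35 ; python3 -c "
from go import *
ang(); top(.121,.024)
O=observe(1,('lever_tip','crossbar','tab','keeper')); x,r=fit(O,np.r_[x_()[:5],.6,x_()[6],.85],[5,7]); print(x[[5,7]],(1e3*gp(x[5],x[7])[0]).round(1)); print([(o[:2],o[3],e.round(1)) for o,e in zip(O,r)])
a=cv2.resize(snap('side')[130:280,180:340],None,fx=2.5,fy=2.5); b=cv2.resize(snap('top')[180:330,170:330],None,fx=2.5,fy=2.5); cv2.imwrite('pics/g2.png',np.hstack([a,b]))"
```

```text
time: 16.93
eef_pos: [0.6017, 0.0669, 0.2208]
tcp_rot: [0.106, 0.952, -0.018, 0.286]
contact_force: [-1.0, 0.0, 0.4]
opening: 0.116
finger_force: 38.9
tool axes in slope frame
 [[-0.999  0.012 -0.031]
 [ 0.011  1.     0.023]
 [ 0.031  0.023 -0.999]] F slope [-0.5 -0.2  0.9] open 9.9 ff 38.9 q [-0.02 -0.11  2.1  -0.15  0.58 -1.27]
t 16.93 pinch slope [127.1  43.    1. ] shift mm [ 5.5 -1.5 19.1]
[0.46525566 0.73653663] [95.4 19.2]
[(('side', 'lever_tip'), 0.78, array([-1.2, -1.5])), (('side', 'crossbar'), 0.76, array([ 0.6, -3. ])), (('side', 'tab'), 0.79, array([ 3.3, -0.5])), (('side', 'keeper'), 0.89, array([-0.1,  1. ])), (('top', 'lever_tip'), 0.63, array([-9.3, 49.7])), (('top', 'crossbar'), 0.48, array([0. , 0.9])), (('top', 'tab'), 0.52, array([ 0.2, -0.2])), (('top', 'keeper'), 0.9, array([ 1.3, -1.9]))]
```

View pics/g2.png

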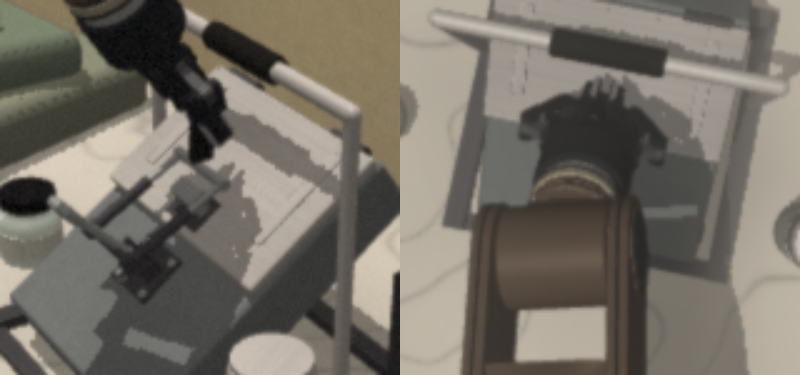

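```bash
python3 -m handwheel '[[[0.0,0.001,0,0.005,0],[0.0,0.001,0,0.005,0],[0.0,0.0015,0,0.003,0],[0.0,0.0015,0,0.003,0],[0.0,0,0,0,0]]]' 35 ; python3 -c "
from go import *
ang(); top(.1217,.027)
O=observe(1,('lever_tip','crossbar','tab','keeper')); x,r=fit(O,np.r_[x_()[:5],.6,x_()[6],.85],[5,7]); print(x[[5,7]],(1e3*gp(x[5],x[7])[0]).round(1)); print([(o[:2],o[3],e.round(1)) for o,e in zip(O,r)])"
```

```text
time: 17.95
eef_pos: [0.6033, 0.0669, 0.2017]
tcp_rot: [0.106, 0.953, -0.018, 0.282]
contact_force: [-1.3, -1.7, 1.2]
opening: 0.112
finger_force: 39.4
tool axes in slope frame
 [[-0.999  0.012 -0.039]
 [ 0.011  1.     0.022]
 [ 0.039  0.022 -0.999]] F slope [-0.1 -1.9  1.5] open 9.5 ff 39.4 q [-0.02 -0.08  2.11 -0.16  0.55 -1.26]
t 17.95 pinch slope [117.6  26.5   1.4] shift mm [-4.1 -1.3 -0.7]
[0.90325487 1.27401179] [82.3  3.4]
[(('side', 'lever_tip'), 0.94, array([-3. , -0.5])), (('side', 'crossbar'), 0.63, array([-1.4,  0.4])), (('side', 'tab'), 0.58, array([ 1.2, -0.9])), (('side', 'keeper'), 0.83, array([0.3, 2.7])), (('top', 'tab'), 0.41, array([-0.6, -0.4])), (('top', 'keeper'), 0.78, array([1.3, 0.7]))]
```

```bash
python3 -m handwheel '[[[0.0,-0.001,0,0.003,0],[0.0,0,0,0.002,0],[0.0,0,0,0,0]]]' 35 ; python3 -c "
from go import *
ang(); top(.112,.025)"
 python3 -m handwheel '[[[0.0,0.003,0,0,0],[0.0,0.003,0,0,0],[0.0,0,0,0,0]]]' 35 ; python3 -c "
from go import *
ang(); top(.112,.025)
O=observe(1,('lever_tip','crossbar','tab','keeper')); x,r=fit(O,np.r_[x_()[:5],.6,x_()[6],.85],[5,7]); print(x[[5,7]],(1e3*gp(x[5],x[7])[0]).round(1)); print([(o[:2],o[3],e.round(1)) for o,e in zip(O,r)])
a=cv2.resize(snap('side')[150:250,200:300],None,fx=6,fy=6,interpolation=cv2.INTER_CUBIC);cv2.imwrite('pics/g3.png',a)"
```

```text
time: 18.7
eef_pos: [0.6065, 0.0663, 0.1984]
tcp_rot: [0.106, 0.954, -0.018, 0.281]
contact_force: [-6.9, -0.4, -1.3]
opening: 0.11
finger_force: 39.3
tool axes in slope frame
 [[-0.999  0.012 -0.04 ]
 [ 0.011  1.     0.022]
 [ 0.04   0.021 -0.999]] F slope [-6.2 -1.9  2.8] open 9.4 ff 39.3 q [-0.02 -0.07  2.1  -0.16  0.55 -1.26]
t 18.7 pinch slope [118.4  21.9   1.5] shift mm [ 6.5 -1.5 -2.9]
time: 18.95
eef_pos: [0.6043, 0.0671, 0.1988]
tcp_rot: [0.105, 0.952, -0.018, 0.286]
contact_force: [0.5, -3.5, 0.0]
opening: 0.114
finger_force: 39.6
tool axes in slope frame
 [[-0.999  0.011 -0.03 ]
 [ 0.011  1.     0.023]
 [ 0.03   0.023 -0.999]] F slope [ 1.  -3.3 -0.7] open 9.7 ff 39.6 q [-0.02 -0.08  2.11 -0.16  0.54 -1.25]
t 18.95 pinch slope [116.5  23.5   1.7] shift mm [ 4.5 -1.7 -1.4]
[0.92252822 1.28141678] [82.   4.2]
[(('side', 'lever_tip'), 0.82, array([-4.1, -0.5])), (('side', 'crossbar'), 0.49, array([-0.2, -1.1])), (('side', 'tab'), 0.5, array([0.9, 0.5])), (('side', 'keeper'), 0.88, array([-0.9,  2.4])), (('top', 'tab'), 0.47, array([-0.1,  0.1])), (('top', 'keeper'), 0.69, array([-0.1, -2. ]))]
```

View pics/g3.png

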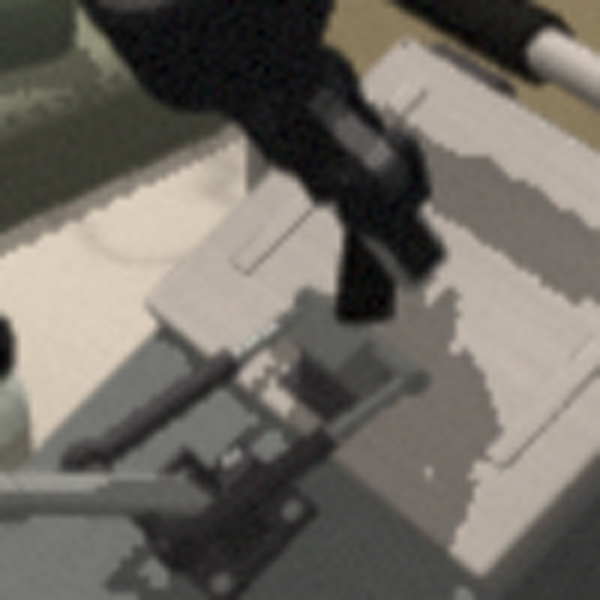

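```bash
python3 -m handwheel '[[[0.0,0.003,0,0,0],[0.0,0.003,0,0.001,0],[0.0,0,0,0,0]]]' 35 |grep -E 'con'; python3 -c "
from go import *
ang(); top(.112,.025)" | grep -E 'F|^t'
python3 -m handwheel '[[[0.0,0,0,-0.003,0],[0.0,0,0,-0.003,0],[0.0,0,0,0,0]]]' 35 |grep -E 'con'; python3 -c "
from go import *
ang(); top(.112,.025)"| grep -E 'F|^t'
```

```text
contact_force: [8.6, -7.8, 3.4]
tool axes in slope frame
 [ 0.021  0.024 -0.999]] F slope [10.2 -5.8 -3. ] open 9.5 ff 40.1 q [-0.02 -0.08  2.12 -0.17  0.52 -1.25]
t 19.75 pinch slope [114.9  23.8   1.9] shift mm [ 2.9 -1.9 -1.2]
contact_force: [7.5, -4.8, 2.3]
tool axes in slope frame
 [ 0.024  0.024 -0.999]] F slope [ 8.2 -3.1 -2.9] open 9.2 ff 40.2 q [-0.02 -0.1   2.13 -0.17  0.54 -1.25]
t 20.0 pinch slope [113.5  29.2   1.8] shift mm [ 1.4 -1.9  4.2]
```

```bash
python3 -m handwheel '[[[0.0,0,0,0.004,0],[0.0,-0.002,0,0.003,0],[0.0,0,0,0,0],[0.04,0,0,0,0],[0.04,0,0,0,0],[0.04,0,0,0,0],[0.04,0,0,-0.02,0],[0.04,0,0,-0.03,0],[0.04,0,0,-0.03,0],[0.04,0,0,-0.03,0],[0.04,0,0,-0.03,0],[0.04,0,0,0,0]]]' 35 ; python3 -c "
from go import *
ang(); top(.112,.025)
O=observe(1,('lever_tip','crossbar','tab','keeper')); x,r=fit(O,np.r_[x_()[:5],.6,x_()[6],.85],[5,7]); print(x[[5,7]],(1e3*gp(x[5],x[7])[0]).round(1)); print([(o[:2],o[3],e.round(1)) for o,e in zip(O,r)])
a=cv2.resize(snap('side')[150:250,190:290],None,fx=6,fy=6,interpolation=cv2.INTER_CUBIC);cv2.imwrite('pics/g4.png',a)"
```

```text
time: 21.0
eef_pos: [0.5258, 0.0826, 0.317]
tcp_rot: [0.106, 0.952, -0.017, 0.288]
contact_force: [-0.1, 1.4, 1.1]
opening: 0.467
finger_force: 0.0
tool axes in slope frame
 [[-1.     0.013 -0.025]
 [ 0.012  1.     0.027]
 [ 0.026  0.027 -0.999]] F slope [0.3 1.3 1.1] open 39.8 ff 0.0 q [ 0.01 -0.39  2.14 -0.14  0.81 -1.27]
t 21.0 pinch slope [118.7 166.2  -0. ] shift mm [  3.1  -3.8 141.3]
[0.98933723 1.37384519] [80.   0.3]
[(('side', 'lever_tip'), 0.8, array([-1.3,  0.1])), (('side', 'tab'), 0.83, array([ 0.3, -1.1])), (('side', 'keeper'), 0.86, array([-0.7,  2.3])), (('top', 'crossbar'), 0.53, array([-0.6,  0.4])), (('top', 'tab'), 0.66, array([-1. , -2.2])), (('top', 'keeper'), 0.64, array([0.7, 0.7]))]
```

View pics/g4.png

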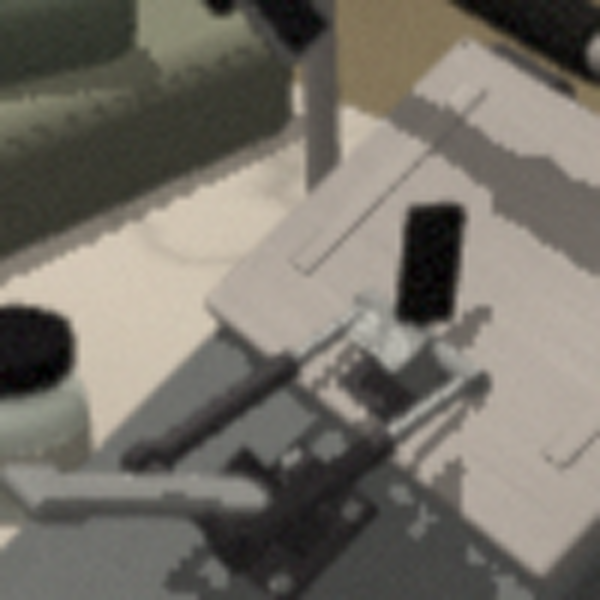

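```bash
python3 -m handwheel '[[[0.0,0.03,0,0,0],[0.0,0.03,0,0,0],[0.0,0.03,0,0,0],[0.0,0.03,0,0,0],[0.0,0.025,0.0,0,0],[0.0,0.02,0,0,0],[0,0,0,0,0]]]' 35 ; python3 -c "
from go import *
ang(); to(-.052,.09);print(R.from_quat(get_state()['tcp_rot']).as_matrix()[:,2])"
```

```text
time: 22.13
eef_pos: [0.3926, 0.1144, 0.2239]
tcp_rot: [0.105, 0.952, -0.018, 0.285]
contact_force: [0.5, -0.0, 0.7]
opening: 0.002
finger_force: 0.0
tool axes in slope frame
 [[-0.999  0.011 -0.031]
 [ 0.011  1.     0.025]
 [ 0.032  0.024 -0.999]] F slope [0.8 0.1 0.3] open 0.2 ff 0.0 q [ 0.14 -0.68  2.48 -0.24  0.79 -1.09]
t 22.13 tcp slope(up,out,y) mm [-47.3 149.9   2.9] -> tool shift mm [ 2.8 -4.4 59.9] norm 60.1
[ 0.54002802 -0.09367179 -0.83641816]
```

```bash
python3 -m handwheel '[[[0.0,0.03,0,0,0],[0.0,0.03,0,0,0],[0.0,0.03,0,0,0],[0.0,0.03,0,0,0],[0,0,0,0,0]]]' 35 ; python3 -c "
from go import *
ang(); to(-.052,.09);print(R.from_quat(get_state()['tcp_rot']).as_matrix()[:,2])"
```

```text
time: 22.55
eef_pos: [0.3453, 0.1786, 0.1968]
tcp_rot: [0.109, 0.958, -0.032, 0.262]
contact_force: [-0.4, -0.6, -0.5]
opening: -0.0
finger_force: 0.0
tool axes in slope frame
 [[-0.997  0.006 -0.076]
 [ 0.007  1.    -0.01 ]
 [ 0.076 -0.01  -0.997]] F slope [-0.5 -0.6 -0.3] open -0.0 ff 0.0 q [ 0.42 -0.61  2.48 -0.42  0.87 -0.72]
t 22.55 tcp slope(up,out,y) mm [-112.   162.1   55.3] -> tool shift mm [-65.7 -54.3  67.8] norm 108.9
[ 0.49526771 -0.11888036 -0.86056804]
```

```bash
python3 -m handwheel '[[[0.0,0.03,-0.03,0.005,0],[0.0,0.03,-0.03,0.005,0],[0.0,0.03,-0.03,0.005,0],[0.0,0.03,-0.03,0.005,0],[0.0,0.03,-0.03,0.005,0],[0,0,0,0,0]]]' 35 ; python3 -c "
from go import *
ang(); to(-.052,.09);print(R.from_quat(get_state()['tcp_rot']).as_matrix()[:,2])"
```

```text
time: 23.05
eef_pos: [0.307, 0.1691, 0.2029]
tcp_rot: [0.123, 0.965, -0.068, 0.223]
contact_force: [0.3, 0.3, 0.7]
opening: -0.0
finger_force: 0.0
tool axes in slope frame
 [[-0.989  0.001 -0.148]
 [ 0.015  0.996 -0.093]
 [ 0.147 -0.094 -0.985]] F slope [0.6 0.3 0.4] open -0.0 ff 0.0 q [ 0.47 -0.65  2.48 -0.42  1.04 -0.69]
t 23.05 tcp slope(up,out,y) mm [-137.4  187.3   37.8] -> tool shift mm [-99.4 -28.5  86.7] norm 134.9
[ 0.41327006 -0.1857198  -0.89146846]
```

```bash
python3 -m handwheel '[[[0.0,0.035,0.0,0.01,0],[0.0,0.035,0.0,0.01,0],[0.0,0.035,0,0.01,0],[0.0,0.035,0,0.01,0],[0.0,0.035,0,0.01,0],[0,0,0,0,0]]]' 35 ; python3 -c "
from go import *
ang(); to(-.052,.09);print(R.from_quat(get_state()['tcp_rot']).as_matrix()[:,2])"
```

```text
time: 23.55
eef_pos: [0.2083, 0.2601, 0.1116]
tcp_rot: [0.125, 0.966, -0.089, 0.207]
contact_force: [0.2, 0.1, 0.5]
opening: 0.001
finger_force: 0.0
tool axes in slope frame
 [[-0.985 -0.013 -0.173]
 [ 0.011  0.991 -0.137]
 [ 0.173 -0.137 -0.975]] F slope [0.5 0.2 0.3] open 0.1 ff 0.0 q [ 0.92 -0.36  2.48 -0.54  1.03 -0.11]
t 23.55 tcp slope(up,out,y) mm [-284.8  179.1  105.5] -> tool shift mm [-245.9  -95.5   61. ] norm 270.7
[ 0.37830868 -0.22364122 -0.89825784]
```

```bash
cat >> go.py <<'E'
def w(*P):
    s=get_state(); print('world->shift',(1e3*R.from_quat(s['tcp_rot']).inv().apply(np.array(P)-s['eef_pos'])).round(1), s['eef_pos'].round(3), 'z',R.from_quat(s['tcp_rot']).as_matrix()[:,2].round(3),'q',s['qpos'].round(2),round(s['time'],2))
E
python3 -c "
from go import *
w(.208,.26,.30); w(.42,-.03,.38)"
```

```text
world->shift [ -79.4  -22.8 -169.3] [0.208 0.26  0.112] z [ 0.378 -0.224 -0.898] q [ 0.92 -0.36  2.48 -0.54  1.03 -0.11] 23.55
world->shift [-359.9 -249.5  -96.1] [0.208 0.26  0.112] z [ 0.378 -0.224 -0.898] q [ 0.92 -0.36  2.48 -0.54  1.03 -0.11] 23.55
```

```bash
python3 -m handwheel '[[[0.0,-0.016,-0.0046,-0.034,0],[0.0,-0.016,-0.0046,-0.034,0],[0.0,-0.016,-0.0046,-0.034,0],[0.0,-0.016,-0.0046,-0.034,0],[0.0,-0.016,-0.0046,-0.034,0],[0.0,-0.0255,-0.0206,0.0066,0],[0.0,-0.0255,-0.0206,0.0066,0],[0.0,-0.0255,-0.0206,0.0066,0],[0.0,-0.0255,-0.0206,0.0066,0],[0.0,-0.0255,-0.0206,0.0066,0],[0.0,-0.0255,-0.0206,0.0066,0],[0.0,-0.0255,-0.0206,0.0066,0]]]' >/dev/null;  python3 -m handwheel '[[[0.0,-0.0255,-0.0206,0.0066,0],[0.0,-0.0255,-0.0206,0.0066,0],[0.0,-0.0255,-0.0206,0.0066,0],[0.0,-0.0255,-0.0206,0.0066,0],[0,0,0,0,0]]]' ; python3 -c "
from go import *
w(.42,-.03,.38)"
```

```text
time: 24.97
eef_pos: [0.4219, -0.0387, 0.3862]
tcp_rot: [0.132, 0.965, -0.09, 0.21]
contact_force: [-0.9, 0.2, 0.4]
opening: -0.002
finger_force: 0.0
world->shift [6.2 8.5 2.9] [ 0.422 -0.039  0.386] z [ 0.382 -0.229 -0.895] q [-0.26 -0.63  2.15 -0.13  1.18 -1.53] 24.97
```

```bash
python3 -c "
from go import *
w(.37,-.16,.38)"; python3 -m handwheel '[[[0.0,0.01,-0.03,0.0,0],[0.0,0.01,-0.03,0.0,0],[0.0,0.01,-0.03,0,0],[0.0,0.01,-0.03,0,0],[0,0,0,0,0]]]' ; python3 -c "
from go import *
w(.37,-.16,.38)
j=get_state()['qpos'][0]
print(R.from_quat(get_state()['tcp_rot']).inv().apply([-np.cos(j),-np.sin(j),0]))"
```

```text
world->shift [  21.9 -129.5   13.5] [ 0.422 -0.039  0.386] z [ 0.382 -0.229 -0.895] q [-0.26 -0.63  2.15 -0.13  1.18 -1.53] 24.97
time: 25.38
eef_pos: [0.3473, -0.1447, 0.3814]
tcp_rot: [0.135, 0.964, -0.091, 0.209]
contact_force: [0.7, -0.8, 0.2]
opening: -0.001
finger_force: 0.0
world->shift [-22.7  -7.5  13.4] [ 0.347 -0.145  0.381] z [ 0.378 -0.231 -0.896] q [-0.72 -0.81  2.24  0.08  1.26 -2.02] 25.38
[ 0.805976    0.39914869 -0.43713043]
```

```bash
python3 -m handwheel '[[[0.0,0.024,0.01,-0.013,0],[0.0,0.024,0.01,-0.013,0],[0.0,0.024,0.01,-0.013,0],[0.0,0.024,0.01,-0.013,0],[0.0,0.024,0.01,-0.013,0],[0.0,0.024,0.01,-0.013,0],[0,0,0,0,0]]]' ; python3 -c "
from go import *
w(.37,-.16,.38)
j=get_state()['qpos'][0]
print(R.from_quat(get_state()['tcp_rot']).inv().apply([-np.cos(j),-np.sin(j),0]))"
```

```text
time: 25.97
eef_pos: [0.3172, -0.0424, 0.4063]
tcp_rot: [0.13, 0.971, -0.088, 0.178]
contact_force: [-0.1, -0.4, 1.0]
opening: 0.0
finger_force: 0.0
world->shift [-63.8 -93.5  66.9] [ 0.317 -0.042  0.406] z [ 0.323 -0.218 -0.921] q [-0.39 -0.9   2.22 -0.08  1.42 -1.7 ] 25.97
[ 0.91913168  0.09859277 -0.38141372]
```

```bash
python3 -m handwheel '[[[0.0,0.035,-0.012,-0.02,0],[0.0,0.035,-0.012,-0.02,0],[0.0,0.035,-0.012,-0.02,0],[0.0,0.035,-0.012,-0.02,0],[0.0,0.035,-0.012,-0.02,0],[0.0,0.035,-0.012,-0.02,0],[0.0,0.035,-0.012,-0.02,0],[0.0,0.035,-0.012,-0.02,0],[0,0,0,0,0]]]' ; python3 -c "
from go import *
w(.37,-.16,.38)
j=get_state()['qpos'][0]
print(R.from_quat(get_state()['tcp_rot']).inv().apply([-np.cos(j),-np.sin(j),0]))"
```

```text
time: 26.72
eef_pos: [0.2156, 0.0039, 0.5627]
tcp_rot: [0.142, 0.978, -0.107, 0.108]
contact_force: [0.4, -1.3, 1.5]
opening: -0.001
finger_force: 0.0
world->shift [-142.4  -74.2  241.5] [0.216 0.004 0.563] z [ 0.18  -0.241 -0.954] q [-0.23 -0.9   1.91 -0.2   1.88 -1.6 ] 26.72
[ 0.96978967 -0.08209044 -0.22971539]
```

```bash
cat >> go.py <<'E'
def hz(xc,z,y=0):
    p=x_(); w(*(np.array(p[:3])+R.from_euler('z',p[3]).apply([xc,y,z])))
def lev(free=(5,)):
    O=observe(1,('lever_tip',)); x,r=fit(O,x_(),free); print('v',x[5],[(o[0],o[3],e.round(1)) for o,e in zip(O,r)])
E
python3 -c "
from go import *
hz(-.08,.24)"
```

```text
world->shift [-134.1  193.1  201.4] [0.216 0.004 0.563] z [ 0.18  -0.241 -0.954] q [-0.23 -0.9   1.91 -0.2   1.88 -1.6 ] 26.72
```

```bash
python3 -m handwheel '[[[0.0,-0.0168,0.0241,0.0252,0],[0.0,-0.0168,0.0241,0.0252,0],[0.0,-0.0168,0.0241,0.0252,0],[0.0,-0.0168,0.0241,0.0252,0],[0.0,-0.0168,0.0241,0.0252,0],[0.0,-0.0168,0.0241,0.0252,0],[0.0,-0.0168,0.0241,0.0252,0],[0.0,-0.0168,0.0241,0.0252,0],[0,0,0,0,0]]]' ; python3 -c "
from go import *
hz(-.08,.08);lev()"
```

```text
time: 27.47
eef_pos: [0.4366, 0.1016, 0.3512]
tcp_rot: [0.141, 0.979, -0.108, 0.096]
contact_force: [-1.3, -1.2, -0.8]
opening: -0.0
finger_force: 0.0
world->shift [ 32.3  26.5 136.7] [0.437 0.102 0.351] z [ 0.158 -0.239 -0.958] q [ 0.15 -0.35  2.   -0.27  1.37 -1.1 ] 27.47
v 1.0303855448452828 [('side', 0.56, array([-0.5, -0.5])), ('top', 0.71, array([1.5, 3.6]))]
```

```bash
python3 -m handwheel '[[[0.0,0.008,0.0066,0.034,0],[0.0,0.008,0.0066,0.034,0],[0.0,0.008,0.0066,0.034,0],[0.0,0.008,0.0066,0.034,0],[0,0,0,0,0]]]' ; python3 -c "
from go import *
hz(-.08,.03);hz(-.075,0)
a=cv2.resize(snap('side')[150:280,150:300],None,fx=2.6,fy=2.6); b=cv2.resize(snap('top')[200:330,170:320],None,fx=2.6,fy=2.6); cv2.imwrite('pics/l1.png',np.hstack([a,b]))"
```

```text
time: 28.08
eef_pos: [0.4327, 0.1008, 0.2134]
tcp_rot: [0.143, 0.979, -0.108, 0.098]
contact_force: [-1.6, -0.2, -0.5]
opening: 0.003
finger_force: 0.0
world->shift [ 9.8 12.1 52.9] [0.433 0.101 0.213] z [ 0.162 -0.239 -0.957] q [ 0.15 -0.27  2.19 -0.3   1.11 -1.02] 28.08
world->shift [11.7 18.1 82.7] [0.433 0.101 0.213] z [ 0.162 -0.239 -0.957] q [ 0.15 -0.27  2.19 -0.3   1.11 -1.02] 28.08
```

View pics/l1.png

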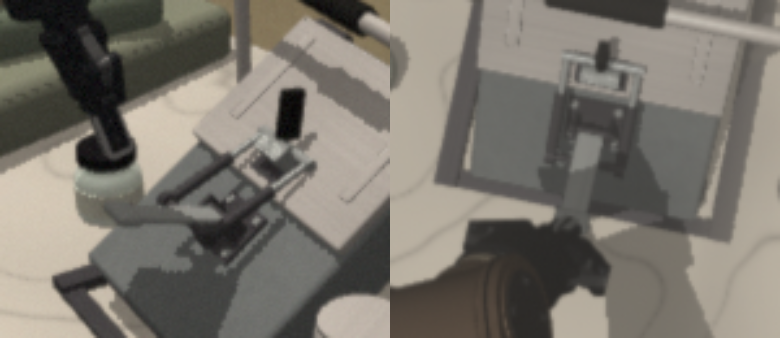

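```bash
python3 -m handwheel '[[[0.0,0.002,0.0025,0.011,0],[0.0,0.002,0.0025,0.011,0],[0.0,0.002,0.0025,0.011,0],[0.0,0.002,0.0025,0.011,0],[0.0,0.001,0.002,0.009,0],[0,0,0,0,0]]]' ; python3 -c "
from go import *
hz(-.08,-.016);hz(-.064,-.052)"
```

```text
time: 28.68
eef_pos: [0.4404, 0.1026, 0.1619]
tcp_rot: [0.143, 0.979, -0.107, 0.102]
contact_force: [0.8, -0.1, 0.3]
opening: 0.0
finger_force: 0.0
world->shift [15.7  7.  46.8] [0.44  0.103 0.162] z [ 0.169 -0.239 -0.956] q [ 0.15 -0.19  2.23 -0.32  0.99 -0.97] 28.68
world->shift [ 8.4 15.  84.7] [0.44  0.103 0.162] z [ 0.169 -0.239 -0.956] q [ 0.15 -0.19  2.23 -0.32  0.99 -0.97] 28.68
```

```bash
python3 -m handwheel '[[[0.0,0.0025,0.0012,0.008,0],[0.0,0.0025,0.0012,0.008,0],[0.0,0.0025,0.0012,0.008,0],[0.0,0.0025,0.0012,0.008,0],[0.0,0.0025,0.0012,0.008,0],[0.0,0.0025,0.0012,0.007,0],[0,0,0,0,0]]]' ; python3 -c "
from go import *
hz(-.064,-.052);lev(); ang()"
```

```text
time: 29.27
eef_pos: [0.4361, 0.1017, 0.1125]
tcp_rot: [0.143, 0.979, -0.107, 0.102]
contact_force: [0.0, 0.1, 0.1]
opening: 0.0
finger_force: 0.0
world->shift [-6.8  8.2 37.9] [0.436 0.102 0.112] z [ 0.168 -0.239 -0.956] q [ 0.15 -0.13  2.27 -0.34  0.89 -0.93] 29.27
v 1.6347872764755966 [('side', 0.85, array([1.7, 0.1])), ('top', 0.86, array([-0.3,  2. ]))]
tool axes in slope frame
 [[-0.929 -0.027 -0.37 ]
 [ 0.05   0.979 -0.197]
 [ 0.368 -0.201 -0.908]] F slope [-0.4  0.1 -0.2] open 0.3 ff 0.0 q [ 0.15 -0.13  2.27 -0.34  0.89 -0.93]
```

```bash
python3 -m handwheel '[[[0.0,-0.001,0.0013,0.006,0],[0.0,-0.001,0.0013,0.006,0],[0.0,-0.001,0.0013,0.006,0],[0.0,-0.001,0.0013,0.006,0],[0.0,-0.001,0.0013,0.005,0],[0,0,0,0,0]]]' ; python3 -c "
from go import *
hz(-.064,-.052);lev()"
```

```text
time: 29.97
eef_pos: [0.4486, 0.0997, 0.0854]
tcp_rot: [0.143, 0.979, -0.107, 0.102]
contact_force: [-0.0, -0.0, -0.5]
opening: -0.001
finger_force: 0.0
world->shift [-0.7  1.4  9.4] [0.449 0.1   0.085] z [ 0.169 -0.239 -0.956] q [ 0.14 -0.05  2.26 -0.36  0.82 -0.91] 29.97
v 2.1139087486896218 [('side', 0.75, array([ 0.1, -0.6])), ('top', 0.66, array([1.3, 0. ]))]
```

```bash
for i in 1 2 3; do python3 -m handwheel '[[[0.0,0,0,0.002,0],[0.0,0,0,0.002,0],[0,0,0,0,0]]]' | grep -E 'eef|con'; done
```

```text
eef_pos: [0.4496, 0.0989, 0.0828]
contact_force: [-0.4, 0.5, 0.7]
eef_pos: [0.4502, 0.0979, 0.0788]
contact_force: [-0.5, 0.1, -0.6]
eef_pos: [0.4513, 0.0977, 0.0775]
contact_force: [-10.0, 4.5, 15.4]
```

Lever is on its stop (18 N reaction). Retreat and verify.

```bash
python3 -m handwheel '[[[0.0,0,0,-0.01,0],[0.0,0,0,-0.03,0],[0.0,0,0,-0.04,0],[0.0,0,0,-0.04,0],[0.0,0,0,-0.04,0],[0.0,0,0,-0.04,0],[0.0,0.03,0.03,0,0],[0.0,0.03,0.03,0,0],[0,0,0,0,0],[0,0,0,0,0]]]' ; python3 -c "
from go import *
lev()
O=observe(1,('keeper','lid_pad','crossbar','tab','lever_tip')); x,r=fit(O,np.r_[x_()[:4],0,2.06,x_()[6],2.3],[4,5,7]); print(x,(1e3*gp(x[5],x[7])[0]).round(1)); print([(o[:2],o[3],e.round(1)) for o,e in zip(O,r)])
a=cv2.resize(snap('side')[130:330,150:350],None,fx=2,fy=2); b=cv2.resize(snap('top')[150:350,150:350],None,fx=2,fy=2); cv2.imwrite('pics/f1.png',np.hstack([a,b]))"
```

```text
time: 31.75
eef_pos: [0.378, 0.2166, 0.2416]
tcp_rot: [0.141, 0.979, -0.107, 0.103]
contact_force: [0.1, -0.3, -0.3]
opening: 0.001
finger_force: 0.0
v 2.0561982980271414 [('side', 0.97, array([-0.1,  0.7])), ('top', 0.58, array([-0. ,  0.6]))]
[ 0.513781    0.08480237  0.12829394 -0.21670225  0.05212214  2.07005631
  0.11067686  2.16992694] [73.8 -0.3]
[(('side', 'keeper'), 0.71, array([-0.5,  0.2])), (('side', 'lid_pad'), 0.6, array([ 0.7, -0.5])), (('side', 'crossbar'), 0.92, array([-1.2,  2.7])), (('side', 'tab'), 0.84, array([-0.3, -0.6])), (('side', 'lever_tip'), 0.63, array([ 0.4, -1.2])), (('top', 'keeper'), 0.98, array([1.5, 0.3])), (('top', 'lid_pad'), 0.71, array([0.9, 0.1])), (('top', 'crossbar'), 0.61, array([0.4, 2.1])), (('top', 'tab'), 0.68, array([-0.7, -1.6])), (('top', 'lever_tip'), 0.78, array([ 2. , -0.2]))]
```

View pics/f1.png

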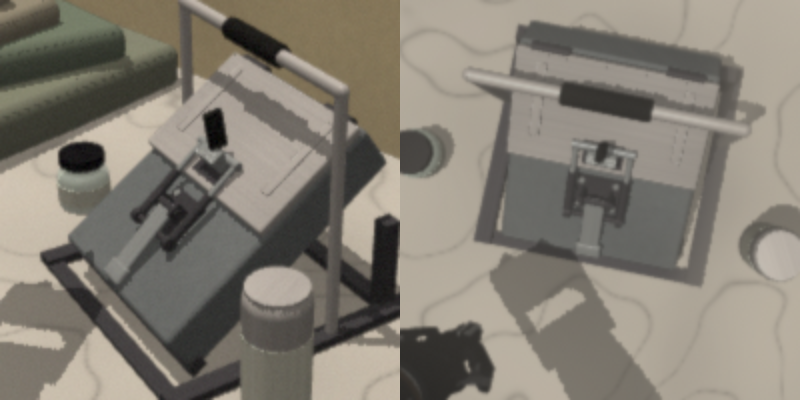

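The side view shows the lever flat on the deck at (120,265), with the tab up at (215,130) and the bar behind the keeper. In the top view the lid is shut, and the can and jar are standing where they were.

```bash
python3 -c "
from plant import sign_off
print(sign_off())"
```

```text
the job is handed in; nothing more can be done
None
```

The job is handed in with the case closed in the order asked: lid pushed shut, crossbar hooked behind the keeper with the lever up, lever pressed home (measured at 2.06 rad), can and jar left standing, about 32 s used; the verdict was not shown.

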